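# Close the hollowed pumpkins with their own lids

## Task

Put each of the four cut lids back, stem up, onto the pumpkin whose opening has the same shape and size, turned so that it drops fully home and level in the opening. Set the lids down gently, keep the pumpkins standing where they are, and leave the spoon and the corer alone.

Things in the scene. Friction and masses are not known exactly. Their poses are not given: they have to be found in the camera images.
- pumpkin_large_round: Hollowed orange pumpkin standing loose, 0.7 kg, 132 mm wide, rim 100 mm high, felt-pen face at its +x. Its top opening is round, 76 mm across at the rim; the cut face slopes inwards 10 mm over its 16 mm depth like a funnel; hollow below. Origin: centre of underside, z up the opening's axis.
- lid_large_round: Orange lid, 70 g, round, 74 mm across at its upper edge and 54 mm across underneath; this bevel is 16 mm thick, a low crown ends at 21 mm, a square central stem 14 x 14 mm ends at 57 mm, its flats parallel to x and y. Origin: centre of underside, z up the stem. Home: underside 82 mm above the pumpkin's; turn does not matter.
- pumpkin_small_round: Hollowed orange pumpkin standing loose, 0.7 kg, 132 mm wide, rim 100 mm high, felt-pen face at its +x. Its top opening is round, 50 mm across at the rim; the cut face slopes inwards 10 mm over its 16 mm depth like a funnel; hollow below. Origin: centre of underside, z up the opening's axis.
- lid_small_round: Orange lid, 70 g, round, 48 mm across at its upper edge and 28 mm across underneath; this bevel is 16 mm thick, a low crown ends at 21 mm, a square central stem 14 x 14 mm ends at 57 mm, its flats parallel to x and y. Origin: centre of underside, z up the stem. Home: underside 82 mm above the pumpkin's; turn does not matter.
- pumpkin_square: Hollowed orange pumpkin standing loose, 0.7 kg, 132 mm wide, rim 100 mm high, felt-pen face at its +x. Its top opening is square, 58 mm side, its sides parallel to the body's x and y at the rim; the cut face slopes inwards 10 mm over its 16 mm depth like a funnel; hollow below. Origin: centre of underside, z up the opening's axis.
- lid_square: Orange lid, 70 g, square, 56 mm side at its upper edge and 36 mm underneath, sides parallel to its x and y; this bevel is 16 mm thick, a low crown ends at 21 mm, a square central stem 14 x 14 mm ends at 57 mm, its flats parallel to x and y. Origin: centre of underside, z up the stem. Home: underside 82 mm above the pumpkin's; any of the four quarter turns fits.
- pumpkin_triangle: Hollowed orange pumpkin standing loose, 0.7 kg, 132 mm wide, rim 100 mm high, felt-pen face at its +x. Its top opening is an equilateral triangle, 76 mm side, one corner (44 mm from the axis) at +x at the rim; the cut face slopes inwards 10 mm over its 16 mm depth like a funnel; hollow below. Origin: centre of underside, z up the opening's axis.
- lid_triangle: Orange lid, 70 g, equilateral triangle, 73 mm side on top, 38 mm underneath, one corner (42 mm from the axis) at +x; this bevel is 16 mm thick, a low crown ends at 21 mm, a square central stem 14 x 14 mm ends at 57 mm, its flats parallel to x and y. Origin: centre of underside, z up the stem. Home: underside 82 mm above the pumpkin's; any of the three turns by 120 degrees fits.
- spoon: Steel tablespoon lying on the table beyond the pumpkins, 180 mm long, bowl 44 mm across towards its +x end, up to 12 mm high; a bystander. Origin: on the table under a point 64 mm from the bowl's tip.
- corer: Corer with a mint-green handle (110 mm, towards its -x) and a steel tube (90 mm, towards its +x), 24 mm thick, lying on the table beyond the pumpkins; a bystander. Origin: on the table under the joint of handle and tube.
Things that resemble listed ones, but are neither listed nor needed, are in the scene too. Leave any black or blue look-alike of the lid_small_round alone.

How it is judged (in metres and radians):
At the end, for the whole second after the job is handed in: Every lid lies in its own pumpkin's opening: within 8 mm of the pumpkin's axis, its underside 77 to 86.5 mm above the pumpkin's underside (fully home is about 82), square to the pumpkin's axis within 0.1 rad and stem up; all pumpkins stand upright, all released and at rest (horizontal distance between lid_large_round and pumpkin_large_round below 0.008 m and z of lid_large_round in the frame of pumpkin_large_round between 0.077 and 0.0865 m and angle between the z axis of lid_large_round and the z axis of pumpkin_large_round, either way round below 0.1 rad and angle between each of lid_large_round, lid_small_round, lid_square, lid_triangle's own z axis and vertical below 0.2 rad and linear speed of each of lid_large_round, pumpkin_large_round, lid_small_round, pumpkin_small_round, lid_square, pumpkin_square, lid_triangle, pumpkin_triangle below 0.02 m/s and angle between each of pumpkin_large_round, pumpkin_small_round, pumpkin_square, pumpkin_triangle's own z axis and vertical below 0.1 rad and horizontal distance between lid_small_round and pumpkin_small_round below 0.008 m and z of lid_small_round in the frame of pumpkin_small_round between 0.077 and 0.0865 m and angle between the z axis of lid_small_round and the z axis of pumpkin_small_round, either way round below 0.1 rad and horizontal distance between lid_square and pumpkin_square below 0.008 m and z of lid_square in the frame of pumpkin_square between 0.077 and 0.0865 m and angle between the z axis of lid_square and the z axis of pumpkin_square, either way round below 0.1 rad and horizontal distance between lid_triangle and pumpkin_triangle below 0.008 m and z of lid_triangle in the frame of pumpkin_triangle between 0.077 and 0.0865 m and angle between the z axis of lid_triangle and the z axis of pumpkin_triangle, either way round below 0.1 rad); the robot touches nothing.
It fails at once if the spoon is moved more than 30 mm (distance of spoon from where it was at the start of the episode above 0.03 m).
It fails at once if the corer is moved more than 30 mm (distance of corer from where it was at the start of the episode above 0.03 m).
It fails at once if a pumpkin is pushed more than 40 mm from its place (distance of any of pumpkin_large_round, pumpkin_small_round, pumpkin_square, pumpkin_triangle from where it was at the start of the episode above 0.04 m).
It fails at once if a pumpkin is struck or pressed hard (its contact forces pass 100 N) (contact force between any of pumpkin_large_round, pumpkin_small_round, pumpkin_square, pumpkin_triangle and anything else above 100 N).
It also fails if it takes over 109 s, if anything falls off the work surface, if the arm or the gripper's body presses on something with over 40 N, if the wrist force passes 120 N, or if a joint passes its speed limit or range.

## Robot

A 6-joint arm with a two-finger parallel gripper is mounted at the origin on the work surface. World frame = base frame: x ahead of the robot, y to its left, z up, the work surface at z = 0. Lengths are in mm, angles in rad, forces in N, time in s.
With the tool pointing down it reaches from about 400 to 825 mm from the base axis. Payload 7 kg.
Tool frame: the origin (TCP) lies at the very end of the fingers, on their centre line; the grasp point (between the pads) lies 19 mm behind it; z points along the fingers, y is the line along which they close (so a half turn about z gives the same grasp; the last joint's range is limited). The gripper opens to 88 mm and grips with 3 to 60 N. Pads are 19 mm wide; open, the fingers measure 130 mm over their backs; the gripper's body (78 mm by 193 mm) begins 47 mm behind the grasp point.
Start: joints at [-1.019, 0.359, 0.012, 0, -1.224, -0.288], TCP at [175.981, -651.633, 226.561] pointing down, gripper open.
Joint ranges: [-3.07, 3.07], [-1.43, 2.12], [-1.02, 1.25], [-3.03, 1.67], [-3.05, -0], [-3.03, 3.03]. Speed limits (rad/s): [2.39, 2.39, 3.01, 3.14, 3.14, 3.14].

## Interface

Orientations are given as a unit quaternion [x, y, z, w].
In Python, from plant import bot gives the robot as it stands. Calls block until the motion is done:
- bot.move_ptp(position, orientation): joint-space move of the TCP to a pose.
- bot.line_to(position, velocity=150, ori=None): straight line of the TCP; ori=None keeps the orientation; velocity is the mean speed in mm/s.
- bot.move_joints(angles): joint-space move.
- bot.move_gripper(opening, force=None): finger opening in mm; force is the grip in N (None keeps the last); returns when the fingers have stopped.
- bot.pause(seconds).
- bot.solve_ik(position, orientation): joint angles nearest the present ones, or None.
- bot.read_state(): the state.
- bot.camera(name): name is "side" or "top"; returns the picture (384x512x3 uint8, red, green, blue); there is no depth.
- bot.get_calibration(name): a dict with "fx", "fy", "cx", "cy" (pixels), "view" (4x4, takes a point from world to camera coordinates). Camera axes: x right, y up, looking along -z (the intrinsics and any distortion apply to the point x, -y, -z); pixel columns grow to the right and rows downward; lengths in mm; the calibration is good to about 2 mm. A picture is of the moment at which its call begins. get_calibration takes no time and is no camera call.
A pose or a line that the arm cannot do raises bot.Unreachable and nothing moves.
- bot.close_job(): hands the job in; it is judged then, once.
The state is a dict: "t": time; "joint_pos": joint angles; "qvel": joint speeds; "tau": joint torques, N m; "tcp_pos": TCP position; "eef_rot": TCP orientation; "contact_force": force on the tool from outside, world axes, zero at the start; "moment": the same for the moment, N m; "width": finger opening in mm; "finger_force": force on a finger pad.
Only numpy, scipy, OpenCV 4.12 (cv2) and the standard library are available. Lean on these libraries where they do the work, as an engineer would, in place of code of your own. Each camera call takes 0.05 s, during which the arm holds its last target. There are 200 camera calls.

## Working session

There is one attempt and no reset: what is moved stays moved. The work goes in short steps, each a Python script; the robot and the scene stay as the last script left them, time stands still between calls to the robot, and variables do not carry over. Pictures are saved under pics/ and viewed, at most 14 in all, crops included, and the job is handed in when it is done.

```bash
mkdir -p pics; python3 - <<'E'
from plant import bot
import cv2,numpy as np
np.set_printoptions(precision=4,suppress=True)
for n in("top","side"):
    im=bot.camera(n);cv2.imwrite(f"pics/{n}0.png",im[...,::-1])
    cv2.imwrite(f"pics/{n}0b.png",cv2.resize(im[...,::-1],(800,600),interpolation=cv2.INTER_CUBIC))
    print(n,bot.get_calibration(n))
print(bot.read_state())
E
```

```text
top {'fx': 387.55991734806537, 'fy': 387.55991734806537, 'cx': 256.5345429156879, 'cy': 195.51653499735804, 'view': array([[   0.0113,   -0.9999,    0.005 ,   -4.919 ],
       [   0.9787,    0.0121,    0.2048, -577.9871],
       [  -0.2049,    0.0026,    0.9788, -947.8141],
       [   0.    ,    0.    ,    0.    ,    1.    ]])}
side {'fx': 423.78387847655165, 'fy': 423.78387847655165, 'cx': 254.5646834452866, 'cy': 193.34686954125297, 'view': array([[  -0.8443,   -0.5356,    0.0158,  496.7554],
       [   0.3549,   -0.5368,    0.7654, -217.0461],
       [  -0.4015,    0.6519,    0.6433, -857.0904],
       [   0.    ,    0.    ,    0.    ,    1.    ]])}
{'t': 0.1, 'joint_pos': array([-1.0189,  0.3593,  0.0111, -0.0003, -1.2241, -0.2881]), 'qvel': array([-0.0019, -0.0005,  0.0034,  0.0012, -0.0004, -0.0018]), 'tau': array([ -0.0023, -58.4164,  29.3749,   7.0153,   0.0102,  -0.0001]), 'tcp_pos': array([ 175.8618, -651.227 ,  225.7134]), 'eef_rot': array([-0.1315,  0.9913,  0.0007, -0.0002]), 'contact_force': array([0.0957, 0.1562, 0.2984]), 'moment': array([-0.0104,  0.0067,  0.0102]), 'finger_force': 0.0, 'width': 87.22830399339325}
```

View pics/top0b.png

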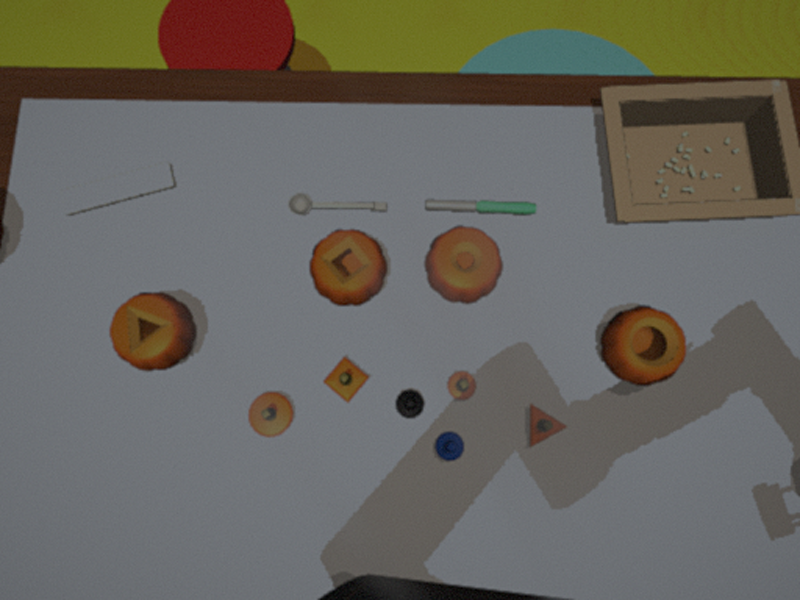

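View pics/side0b.png

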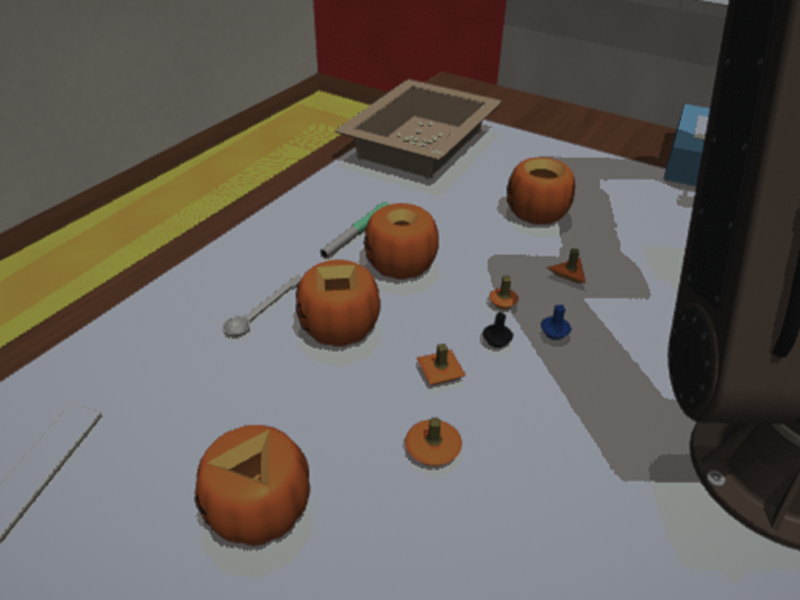

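The top view shows the pumpkins (800x600 px) at triangle (150,329), square (347,266), small round (463,263) and large round (644,344). The lids are at large (271,413), square (346,379), small (461,385) and triangle (544,426), with look-alikes at black (410,404) and blue (449,446). The side view shows the same layout. Next I'll zoom in on the details.

```bash
python3 - <<'E'
import cv2,numpy as np
T={'pT':(150,329),'pS':(347,266),'pr':(463,263),'pR':(644,344),'lR':(271,413),'lS':(346,379),'lr':(461,385),'lT':(544,426)}
S={'pT':(250,460),'pS':(338,285),'pr':(402,225),'pR':(541,180),'lR':(434,440),'lS':(441,363),'lr':(504,292),'lT':(570,266)}
g=lambda im:(255*(im/255.)**.6).astype(np.uint8)
hs=[]
for n,D in(("top",T),("side",S)):
    im=g(cv2.imread(f"pics/{n}0.png"));r=[]
    for k,(u,v) in D.items():
        u=round(u/1.5625);v=round(v/1.5625)
        h=28 if k[0]=='p' else 18
        c=im[v-h:v+h,u-h:u+h]
        c=cv2.resize(c,(200,200),interpolation=cv2.INTER_CUBIC);r.append(c)
    hs+= [np.hstack(r[:4]),np.hstack(r[4:])]
cv2.imwrite("pics/z1.png",np.vstack(hs[:]) [:,:] if 0 else np.vstack([hs[0],hs[1],hs[2]]))
# hsv samples
im=cv2.imread("pics/top0.png");H=cv2.cvtColor(im,cv2.COLOR_BGR2HSV)
for k in T:
    u,v=[round(a/1.5625) for a in T[k]]
    print(k,[H[v,u+d].tolist() for d in range(-24,25,3)])
E
```

```text
pT [[14, 209, 112], [15, 215, 108], [15, 200, 112], [15, 194, 112], [17, 173, 103], [18, 184, 101], [14, 206, 52], [12, 189, 62], [10, 155, 61], [16, 168, 79], [17, 179, 104], [17, 189, 112], [15, 172, 114], [13, 184, 112], [8, 184, 97], [7, 141, 78], [6, 116, 68]]
pS [[178, 57, 85], [12, 220, 115], [15, 192, 114], [17, 207, 111], [18, 168, 100], [16, 160, 94], [15, 177, 59], [13, 180, 61], [14, 172, 114], [13, 162, 113], [12, 161, 114], [12, 133, 109], [16, 138, 102], [14, 157, 115], [11, 171, 112], [8, 161, 95], [7, 139, 64]]
pr [[9, 57, 76], [8, 115, 89], [9, 148, 110], [13, 146, 115], [13, 154, 114], [14, 155, 115], [17, 141, 101], [12, 153, 105], [14, 154, 114], [12, 145, 116], [10, 129, 91], [15, 124, 107], [15, 142, 111], [13, 139, 114], [12, 138, 111], [11, 132, 114], [6, 95, 86]]
pR [[7, 158, 55], [10, 186, 63], [10, 192, 85], [11, 197, 114], [15, 194, 113], [18, 172, 105], [14, 187, 113], [14, 191, 111], [14, 195, 114], [13, 195, 110], [15, 196, 52], [14, 200, 51], [10, 174, 38], [16, 167, 104], [18, 172, 107], [17, 169, 110], [14, 214, 111]]
lR [[105, 21, 122], [103, 19, 1
[... 305 characters left out ...]
, 204, 114], [17, 198, 111], [17, 186, 115], [27, 112, 64], [27, 122, 75], [24, 146, 54], [19, 180, 115], [19, 180, 112], [12, 168, 114], [106, 23, 124], [111, 15, 120], [110, 19, 123], [105, 17, 123]]
lr [[116, 16, 125], [107, 15, 119], [109, 16, 125], [105, 17, 122], [107, 15, 121], [6, 44, 109], [14, 116, 114], [11, 30, 68], [23, 53, 86], [25, 63, 89], [5, 95, 99], [4, 57, 94], [18, 13, 100], [18, 13, 100], [15, 15, 101], [13, 18, 101], [17, 23, 100]]
lT [[20, 15, 99], [9, 18, 100], [19, 20, 100], [13, 23, 99], [15, 18, 86], [9, 79, 74], [6, 120, 81], [20, 16, 48], [12, 24, 53], [30, 35, 65], [7, 108, 92], [8, 111, 92], [9, 116, 90], [15, 31, 98], [17, 19, 96], [10, 16, 95], [13, 18, 98]]
```

View pics/z1.png

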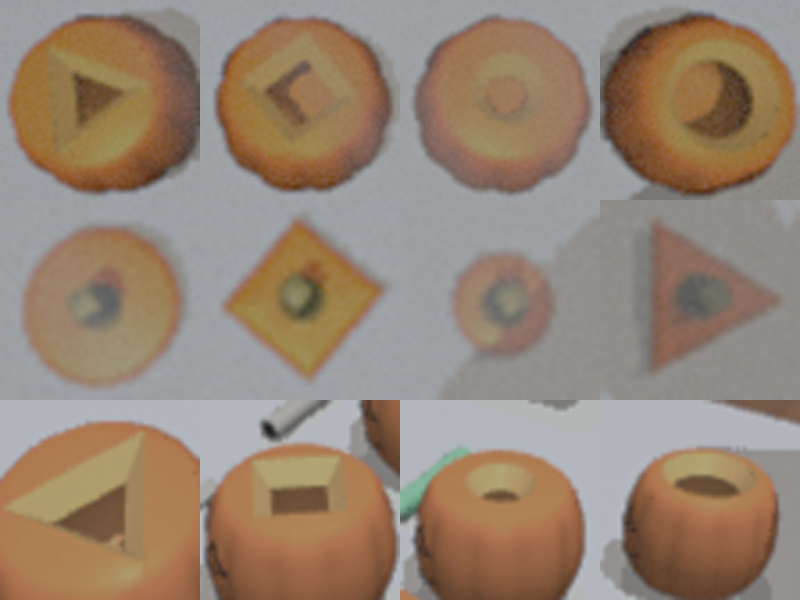

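The crops show all the rims and lid outlines clearly. I'll fit the model outlines to both cameras by edge alignment.

```bash
cat > fit.py <<'E'
import cv2,numpy as np,json
from scipy.optimize import differential_evolution
from scipy.ndimage import map_coordinates
from plant import bot
CAL={n:bot.get_calibration(n) for n in("top","side")}
def proj(n,P):
    c=CAL[n];q=np.c_[P,np.ones(len(P))]@np.array(c["view"]).T
    return np.c_[c["cx"]-c["fx"]*q[:,0]/q[:,2],c["cy"]+c["fy"]*q[:,1]/q[:,2]]
def back(n,u,v,z):
    c=CAL[n];V=np.array(c["view"]);R=V[:3,:3];o=-R.T@V[:3,3]
    d=R.T@np.array([(u-c["cx"])/c["fx"],-(v-c["cy"])/c["fy"],-1]);return o+d*(z-o[2])/d[2]
def outline(kind,r,n=96):   # r: inradius (circle radius)
    if kind in"Rr":
        a=np.arange(n)*2*np.pi/n;return r*np.c_[np.cos(a),np.sin(a)]
    m,o={"S":(4,np.pi/4),"T":(3,0)}[kind]
    a=o+np.arange(m+1)*2*np.pi/m;C=r/np.cos(np.pi/m)*np.c_[np.cos(a),np.sin(a)]
    t=(np.arange(n//m)+.5)/(n//m)
    return np.vstack([C[i]+(C[i+1]-C[i])*t[:,None] for i in range(m)])
RP={"R":38,"r":25,"S":29,"T":76/2/3**.5};RL={"R":37,"r":24,"S":28,"T":73/2/3**.5}
def curves(name):
    k=name[1]
    if name[0]=="p":return [("top",outline(k,RP[k]),100,1),("side",outline(k,RP[k]),100,1.5),("top",outline(k,RP[k]-10),84,1)]
    L=[("top",outline(k,RL[k]),16,2),("side",outline(k,RL[k]),16,2)]
    L+=[("top",outline("S",7,24),57,.5),("side",outline("S",7,24),57,.5)]
    return L
def place(p,xy,z):
    c,s=np.cos(p[2]),np.sin(p[2]);return np.c_[xy@np.array([[c,s],[-s,c]])+p[:2],np.full(len(xy),z)]
def grads(ims):
    G={}
    for n,im in ims.items():
        L=cv2.GaussianBlur(cv2.cvtColor(im,cv2.COLOR_RGB2LAB).astype(np.float32),(0,0),.9)
        G[n]=[(cv2.Sobel(L[...,i],-1,1,0),cv2.Sobel(L[...,i],-1,0,1)) for i in range(3)]
    return G
def score(p,cv,G):
    s=0
    for n,xy,z,w in cv:
        uv=proj(n,place(p,xy,z));t=np.roll(uv,-1,0)-np.roll(uv,1,0);t/=np.linalg.norm(t,axis=1)[:,None]+1e-9
        e=0
        for gx,gy in G[n]:
            a=map_coordinates(gx,uv[:,::-1].T,order=1,mode="nearest");b=map_coordinates(gy,uv[:,::-1].T,order=1,mode="nearest")
            e=e+(a*-t[:,1]+b*t[:,0])**2
        s-=w*np.sqrt(np.sqrt(e)).mean()
    return s
def fit(name,p0,ims,cams=("top","side"),d=14):
    G=grads(ims);cv=[c for c in curves(name) if c[0] in cams]
    per={"T":np.pi/3}.get(name[1],np.pi/4)
    if name[0]=="p" and name[1] in"Rr":per=1e-6
    r=differential_evolution(score,[(p0[0]-d,p0[0]+d),(p0[1]-d,p0[1]+d),(-per,per)],args=(cv,G),seed=1,popsize=20,tol=1e-6)
    return r.x,r.fun
E
python3 - <<'E'
from fit import *
T={'pT':(150,329),'pS':(347,266),'pr':(463,263),'pR':(644,344),'lR':(271,413),'lS':(346,379),'lr':(461,385),'lT':(544,426)}
ims={n:cv2.imread(f"pics/{n}0.png")[...,::-1].copy() for n in CAL}
res={}
for k,(u,v) in T.items():
    p0=back("top",u/1.5625,v/1.5625,100 if k[0]=='p' else 25)
    o=[]
    for cams in(("top","side"),("top",),("side",)):
        x,f=fit(k,p0,ims,cams);o.append(np.r_[x,f].round(2))
        if len(cams)==2:res[k]=x.tolist()
    print(k,p0.round(0)[:2],*o, 'r',round(float(np.hypot(*x[:2]))))
json.dump(res,open("poses.json","w"))
rows=[]
for n in CAL:
    r=[]
    for k,p in res.items():
        im=(255*(ims[n][...,::-1]/255.)**.6).astype(np.uint8);z=100 if k[0]=='p' else 16
        c=proj(n,np.array([[p[0],p[1],z]]))[0].round().astype(int);h=25
        s=8;cr=cv2.resize(im[c[1]-h:c[1]+h,c[0]-h:c[0]+h],None,fx=s,fy=s,interpolation=cv2.INTER_CUBIC)
        for nn,xy,zz,w in curves(k):
            if nn==n:
                uv=((proj(n,place(p,xy,zz))-c+h+.5)*s-.5).round().astype(int)
                for a,b in uv: cv2.circle(cr,(int(a),int(b)),1,(255,0,0) ,-1)
        r.append(cv2.resize(cr,(200,150*200//150)))
    rows+=[np.hstack(r[:4]),np.hstack(r[4:])]
I=np.vstack(rows);cv2.imwrite("pics/ov1.png",cv2.resize(I,(800,600)) )
E
```

```text
pT [527. 398.] [529.95 410.6    0.71 -26.9 ] [531.44 411.46   0.7  -16.54] [528.55 410.     0.71 -11.53] r 669
pS [634.  90.] [643.61  92.4    0.69 -25.31] [644.87  92.51   0.68 -14.03] [641.01  91.72   0.68 -11.95] r 648
pr [641. -98.] [ 650.98 -102.49   -0.    -21.76] [ 653.25 -102.62    0.    -10.55] [ 648.   -101.87    0.    -11.96] r 656
pR [ 512. -382.] [ 517.67 -396.49    0.    -28.16] [ 517.51 -396.49    0.    -15.78] [ 523.39 -396.49    0.    -12.86] r 657
lR [400. 215.] [ 3.9752e+02  2.1795e+02 -2.5000e-01 -5.0830e+01] [399.99 218.21   0.61 -23.39] [ 3.9634e+02  2.1761e+02 -3.4000e-01 -2.9380e+01] r 452
lS [458.  92.] [457.93  93.99  -0.68 -52.81] [459.99  93.77  -0.68 -26.2 ] [456.33  93.56  -0.67 -27.96] r 466
lr [ 450. -101.] [ 4.4923e+02 -1.0166e+02  4.4000e-01 -4.5090e+01] [ 4.5182e+02 -1.0146e+02  3.9000e-01 -2.0930e+01] [ 4.4773e+02 -1.0190e+02  4.3000e-01 -2.5590e+01] r 459
lT [ 384. -238.] [ 385.12 -236.54    0.5   -43.21] [ 386.25 -235.69    0.48  -19.99] [ 383.82 -236.93    0.51  -24.07] r 451
```

View pics/ov1.png

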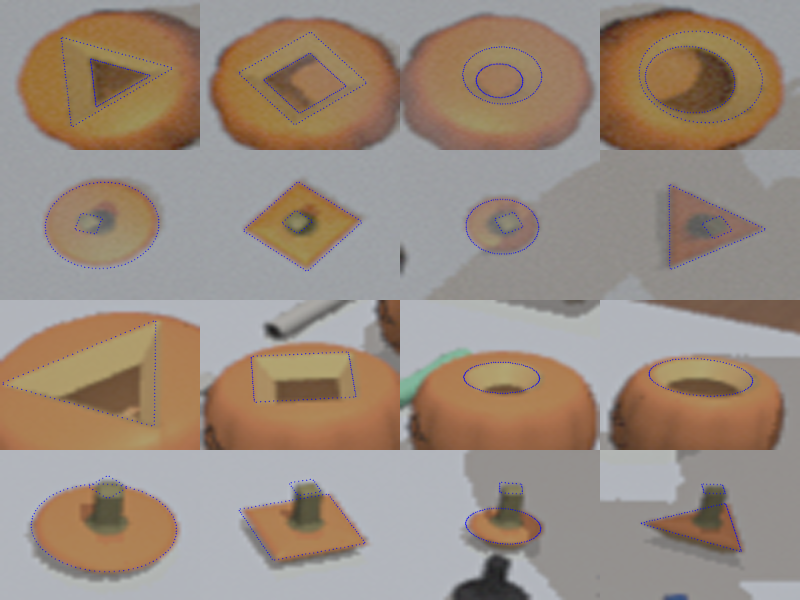

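The overlays match well, apart from two pumpkin fits (pR, pT) that hit their bounds and a camera offset of a few mm. I'll refit those two, then pick the square lid and use it, held at a known tool pose, to calibrate the camera offset.

```bash
cat > act.py <<'E'
from fit import *
from scipy.spatial.transform import Rotation as Ro
def quat(a): return (Ro.from_euler("z",a)*Ro.from_euler("x",np.pi)).as_quat()
wrap=lambda a,m:(a+m/2)%m-m/2
def st(): return bot.read_state()
def bestyaw(xy,z,yaw,dyaw=None,xy2=None,z2=250):
    """quarter turn (and target symmetry) with the wrist nearest mid-range"""
    best=None
    for k in range(-2,3):
        a=yaw+k*np.pi/2;q=bot.solve_ik([*xy,z],quat(a))
        if q is None: continue
        for b in ([None] if dyaw is None else [a+d for d in dyaw]):
            c=abs(q[5])
            if b is not None:
                q2=bot.solve_ik([*xy2,z2],quat(b))
                if q2 is None: continue
                c=max(c,abs(q2[5]))
            if best is None or c<best[0]: best=(c,a,b)
    return best
def pick(xy,a,zg=28,up=250):
    bot.move_gripper(50)
    bot.move_ptp([*xy,up],quat(a)); bot.line_to([*xy,90],300); bot.line_to([*xy,zg],80)
    bot.move_gripper(5,20); w=st()["width"]
    bot.line_to([*xy,80],120); bot.line_to([*xy,up],350); return w
E
python3 - <<'E'
from act import *
ims={n:cv2.imread(f"pics/{n}0.png")[...,::-1].copy() for n in CAL}
res=json.load(open("poses.json"))
for k in("pR","pT"):
    for cams in(("top",),("side",),("top","side")):
        x,f=fit(k,res[k],ims,cams,22);print(k,cams,x.round(2),round(f,2))
    res[k]=x.tolist()
json.dump(res,open("poses.json","w"))
l,p=res["lS"],res["pS"]
d=[p[2]-l[2]+k*np.pi/2 for k in range(-3,4)]
c,a,b=bestyaw(l[:2],28,l[2],d,p[:2]);print(c,a,b)
w=pick(l[:2],a);print("width",w)
bot.move_ptp([*p[:2],250],quat(b));bot.line_to([*p[:2],140],200);bot.pause(.3)
s=st();print(s["t"],s["tcp_pos"],s["eef_rot"],s["contact_force"],s["joint_pos"])
for n in CAL: cv2.imwrite(f"pics/{n}1.png",bot.camera(n)[...,::-1])
I=np.hstack([cv2.imread("pics/top1.png")[80:280,120:320],cv2.imread("pics/side1.png")[80:280,120:320]])
cv2.imwrite("pics/h1.png",cv2.resize(I,(800,400),interpolation=cv2.INTER_CUBIC))
json.dump([l,p,a,b],open("cur.json","w"))
E
```

```text
pR ('top',) [ 517.54 -397.11    0.  ] -15.85
pR ('side',) [ 523.8  -400.76    0.  ] -13.07
pR ('top', 'side') [ 517.72 -397.73    0.  ] -28.37
pT ('top',) [531.43 411.46   0.7 ] -16.54
pT ('side',) [528.54 410.     0.71] -11.53
pT ('top', 'side') [529.95 410.6    0.71] -26.9
0.26752261992784865 -0.6780769482998499 -0.8769606223320725
width 13.7991057593424
9.0 [644.03484902  92.55420403 141.10034101] [ 9.05398288e-01 -4.24562329e-01  5.84679741e-04 -6.53371665e-04] [ 0.38644388 -0.01645208 -0.67839512] [ 4.42001842e-01  3.80409722e-01 -1.59369770e-01  8.11273090e-05
 -1.02926465e+00  2.51795509e-01]
```

View pics/h1.png

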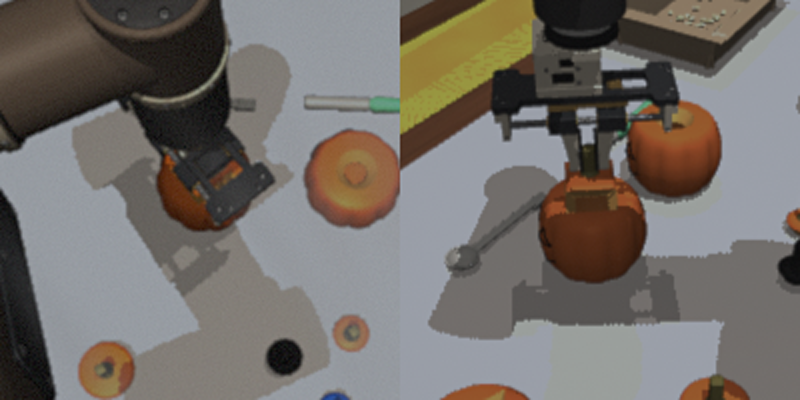

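The lid is held above the square pumpkin and is visible in the side view at about (590,180) in the crop; the arm blocks the top view. I'll overlay the predicted outlines there.

```bash
python3 - <<'E'
from act import *
im=cv2.imread("pics/side1.png");im=(255*(im/255.)**.6).astype(np.uint8)
p=json.load(open("poses.json"))["pS"]
u0,v0,h=215,180,45
s=8
def draw(cr,P,col):
    uv=((proj("side",P)-[u0-50,v0-h]+.5)*s-.5).round().astype(int)
    for a,b in uv: cv2.circle(cr,(int(a),int(b)),1,col,-1)
base=cv2.resize(im[v0-h:v0+h-15,u0-50:u0+50],None,fx=s,fy=s,interpolation=cv2.INTER_CUBIC)
q=[644.03,92.55,p[2]]
draw(base,place(p,outline("S",29),100),(255,0,0));draw(base,place(q,outline("S",28),129),(0,255,0));draw(base,place(q,outline("S",7),170),(0,255,255));draw(base,place(q,outline("S",18),113),(0,255,0))
cv2.imwrite("pics/h2.png",base)
E
```

```text
(no output)
```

View pics/h2.png

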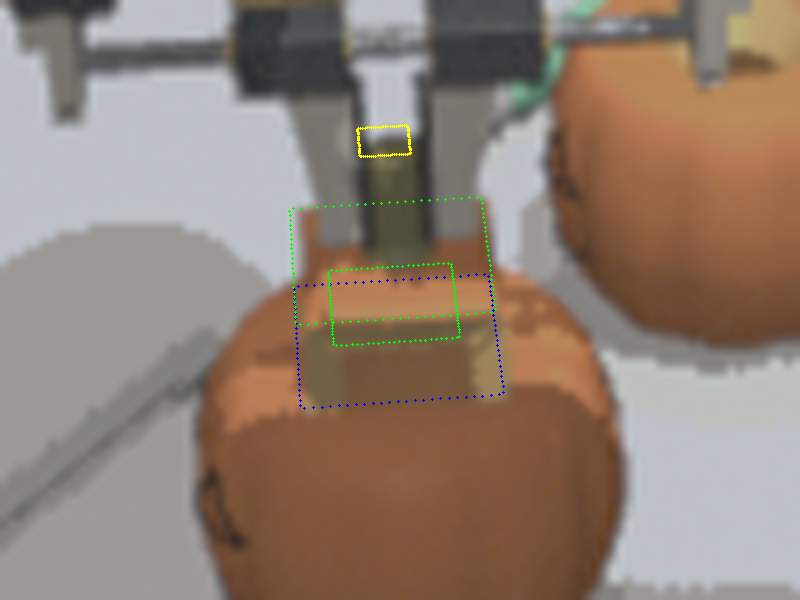

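```bash
cat >> act.py <<'E'
def held(kind,q,zu,im,r=8,yr=.08):
    """pose of a held lid in the side camera's own frame; zu = underside height"""
    G=grads({"side":im});cv=[("side",outline(kind,RL[kind]),zu+16,2),("side",outline("S",7,24),zu+57,.7)]
    R=differential_evolution(score,[(q[0]-r,q[0]+r),(q[1]-r,q[1]+r),(q[2]-yr,q[2]+yr)],args=(cv,G),seed=1,tol=1e-6)
    return R.x,R.fun
E
python3 - <<'E'
from act import *
im=cv2.imread("pics/side1.png")[...,::-1].copy()
im0=cv2.imread("pics/side0.png")[...,::-1].copy()
p=json.load(open("poses.json"))["pS"]
for z in(112,113,114):print(z,held("S",[644,92.55,p[2]],z,im))
print(fit("pS",p,{"side":im0},("side",))[0],fit("pS",p,{"side":im},("side",))[0])
for k in ("pR","pr"):
  q=json.load(open("poses.json"))[k];print(k,fit(k,q,{"side":im},("side",),15))
E
```

```text
112 (array([644.08961088,  88.84814107,   0.68131222]), np.float64(-28.001387379603436))
113 (array([643.22053539,  89.93908934,   0.68164192]), np.float64(-28.020966310889428))
114 (array([642.30425928,  91.02060446,   0.68131419]), np.float64(-28.037681807362738))
[6.57608147e+02 9.06900801e+01 3.81895893e-02] [6.57608162e+02 9.42682348e+01 1.64522368e-01]
pR (array([ 5.13173241e+02, -4.02521978e+02,  3.46649940e-07]), np.float64(-14.371584913989366))
pr (array([ 6.58211037e+02, -1.06338630e+02, -2.88215740e-07]), np.float64(-13.560476007891033))
```

The held lid is about 2 mm off relative to the pumpkin in the side view. That is well inside the funnel's capture range. I'll correct it and lower the lid with force monitoring.

```bash
cat >> act.py <<'E'
def lower(xy,z0,z1,lim=10,step=1.5):
    bot.line_to([*xy,z0],100);bot.pause(.1);f0=st()["contact_force"];z=z0;log=[]
    while z>z1:
        z=max(z1,z-step);bot.line_to([*xy,z],30);f=st()["contact_force"]-f0
        log.append((round(z,1),f.round(1).tolist()))
        if np.linalg.norm(f)>lim: break
    return log
def release(xy,z,up=250):
    bot.move_gripper(40);bot.pause(.2);bot.line_to([*xy,z+45],120);bot.line_to([*xy,up],350)
E
python3 - <<'E'
from act import *
xy=[641.6,94.2]
for l in lower(xy,128,111): print(*l)
s=st();print(s["t"],s["tcp_pos"],s["moment"])
cv2.imwrite("pics/side2.png",bot.camera("side")[...,::-1])
im=cv2.imread("pics/side2.png");im=(255*(im/255.)**.6).astype(np.uint8)
cv2.imwrite("pics/h3.png",cv2.resize(im[135:210,165:265],(800,600),interpolation=cv2.INTER_CUBIC))
E
```

```text
126.5 [1.0, 0.0, 0.2]
125.0 [0.6, -0.5, -0.6]
123.5 [0.3, -1.0, -0.8]
122.0 [0.9, -0.5, -0.6]
120.5 [0.1, -1.3, 0.7]
119.0 [0.2, -1.4, 0.3]
117.5 [-1.3, 0.1, -0.2]
116.0 [-0.3, 0.3, -0.2]
114.5 [-0.6, -1.0, 0.9]
113.0 [1.3, -1.0, 0.0]
111.5 [2.3, -1.5, 2.4]
111 [1.4, -2.1, 5.6]
12.475 [642.01579314  94.24742745 111.39682233] [-0.56011112 -0.71159612 -0.05309245]
```

View pics/h3.png

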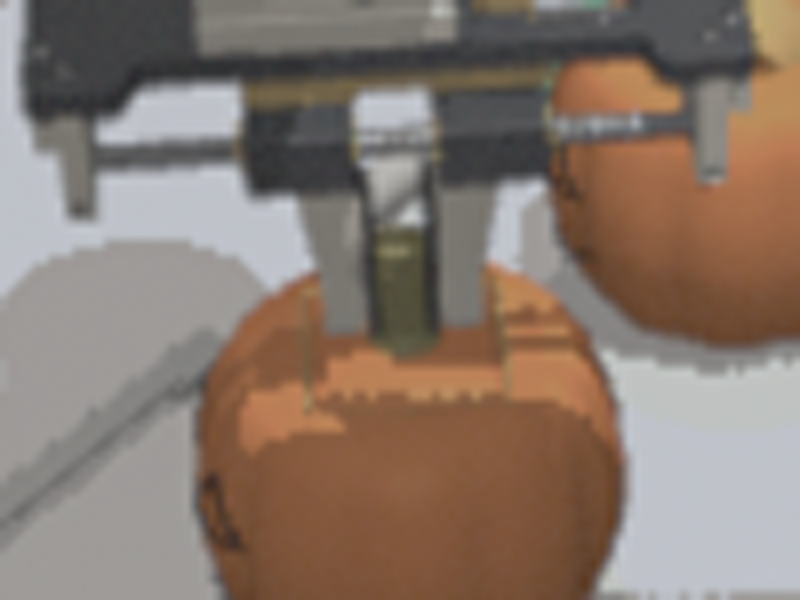

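The square lid is seated with an even gap all round and forces under 6 N. I'll release it and do the small round lid next with the learned offset, using force checks.

```bash
cat >> act.py <<'E'
def run(lid,lxy,lyaw,pxy,d):
    c,a,b=bestyaw(lxy,28,lyaw,d,pxy);print("wrist",c,a,b)
    print("width",pick(lxy,a))
    bot.move_ptp([*pxy,250],quat(b));bot.line_to([*pxy,150],250)
    L=lower(pxy,128,111);print(*L[-5:],sep="\n")
    s=st();print(s["t"],s["tcp_pos"],s["moment"],s["width"])
    cv2.imwrite(f"pics/s_{lid}.png",bot.camera("side")[...,::-1])
    ok=L[-1][0]<=112.5
    if ok: release(pxy,L[-1][0])
    else: print("STOPPED")
    print(st()["t"])
E
python3 - <<'E'
from act import *
release([641.6,94.2],111)
l=json.load(open("poses.json"))["lr"]
run("lr",[l[0]-1,l[1]+2],l[2],[649.7,-100.2],[0])
for n in CAL: cv2.imwrite(f"pics/{n}3.png",bot.camera(n)[...,::-1])
g=lambda im:(255*(im/255.)**.6).astype(np.uint8)
A=cv2.imread("pics/s_lr.png")[100:175,205:305];B=cv2.imread("pics/side3.png")[110:230,180:340]
cv2.imwrite("pics/h4.png",np.hstack([cv2.resize(g(A),(400,300),interpolation=2),cv2.resize(g(B),(400,300),interpolation=2)]))
E
```

```text
wrist 0.29520228154123673 -1.1325432017775243 -1.1325432017775243
width 14.417834741476554
(116.0, [-1.9, -0.7, -0.9])
(114.5, [-0.9, -1.3, -0.2])
(113.0, [0.0, -1.3, -0.6])
(111.5, [-0.5, -0.7, 0.4])
(111, [-1.6, 0.9, 2.6])
24.2167 [ 649.76758428 -100.07150729  111.25475753] [ 0.53840203  0.50504982 -0.02396738] 13.715563558419383
26.0833
```

View pics/h4.png

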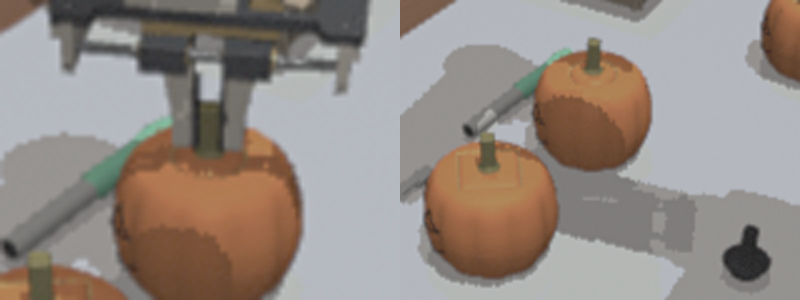

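Both lids look home and level. The triangle is next.

```bash
python3 - <<'E'
from act import *
P=json.load(open("poses.json"));l=P["lT"];p=P["pT"]
run("lT",[l[0]-1,l[1]+2],l[2],[529,412.8],[p[2]-l[2]+k*2*np.pi/3 for k in range(-4,5)])
for n in CAL: cv2.imwrite(f"pics/{n}4.png",bot.camera(n)[...,::-1])
ims={n:cv2.imread(f"pics/{n}4.png")[...,::-1].copy() for n in CAL}
for c in(("top",),("side",)):print(fit("pR",[515,-397],ims,c,8))
g=lambda im:(255*(im/255.)**.6).astype(np.uint8)
A=cv2.imread("pics/s_lT.png")[240:330,100:220];B=cv2.imread("pics/side4.png")[250:340,100:220]
C=cv2.imread("pics/side4.png")[90:150,306:386]
for v,col in(([514.5,-396.5],(255,0,0)),):
    C=cv2.resize(g(C),(800,600),interpolation=2)
    for a,b in (proj("side",place([*v,0],outline("R",38),100))-[306,90]+.5)*10-.5: cv2.circle(C,(round(a),round(b)),3,col,-1)
cv2.imwrite("pics/h5.png",np.hstack([cv2.resize(x,(266,200) if i==2 else (266,200),interpolation=cv2.INTER_AREA if i==2 else 2) for i,x in enumerate((g(A),g(B),C))]))
E
```

```text
wrist 0.6080936211905366 -1.0706386018443748 -7.1453591069175015
width 13.755861456988148
(116.0, [0.7, 0.1, 0.9])
(114.5, [0.3, -0.1, -0.5])
(113.0, [-0.2, 0.5, 0.1])
(111.5, [0.7, 0.6, 0.2])
(111, [-0.5, 1.3, -0.4])
37.6667 [528.99781904 412.77687124 110.98065827] [-0.01945801  0.19260292 -0.04569949] 13.885293380452756
39.5333
(array([ 5.17492523e+02, -3.97105277e+02, -4.99971101e-07]), np.float64(-15.894760783007351))
(array([ 5.13174771e+02, -4.02514977e+02,  8.89472250e-07]), np.float64(-15.183122980086823))
```

View pics/h5.png

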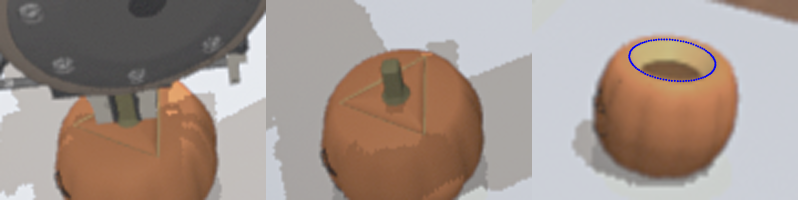

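The triangle lid is home, and the large round opening agrees with the overlay. I'll place the last lid.

```bash
python3 - <<'E'
from act import *
l=json.load(open("poses.json"))["lR"]
run("lR",[l[0]-1,l[1]+2],l[2],[514.4,-396.8],[0])
g=lambda im:(255*(im/255.)**.6).astype(np.uint8)
A=cv2.imread("pics/s_lR.png")[80:155,300:400]
s=st()["tcp_pos"]
if s[2]>200: bot.move_ptp([380,0,330],quat(-1.0))
for n in CAL: cv2.imwrite(f"pics/{n}5.png",bot.camera(n)[...,::-1])
B=cv2.imread("pics/side5.png")[80:155,300:400];C=cv2.imread("pics/side5.png");D=cv2.imread("pics/top5.png")
cv2.imwrite("pics/h6.png",np.vstack([np.hstack([cv2.resize(g(x),(400,300),interpolation=2) for x in q]) for q in((A,B),(C,D))]))
print(st()["t"])
E
```

```text
wrist 1.192968963329924 -1.8205773119162836 -1.8205773119162836
width 18.128286011876785
(116.0, [-1.6, 0.5, 0.7])
(114.5, [-0.4, 0.5, -0.7])
(113.0, [0.9, 0.6, 1.6])
(111.5, [1.4, 2.7, 5.6])
(111, [1.8, 2.6, 5.9])
50.75 [ 514.96107102 -396.87617721  111.57167788] [ 0.93355069 -0.59735659 -0.06074503] 18.461258614840236
52.5667
54.2417
```

View pics/h6.png

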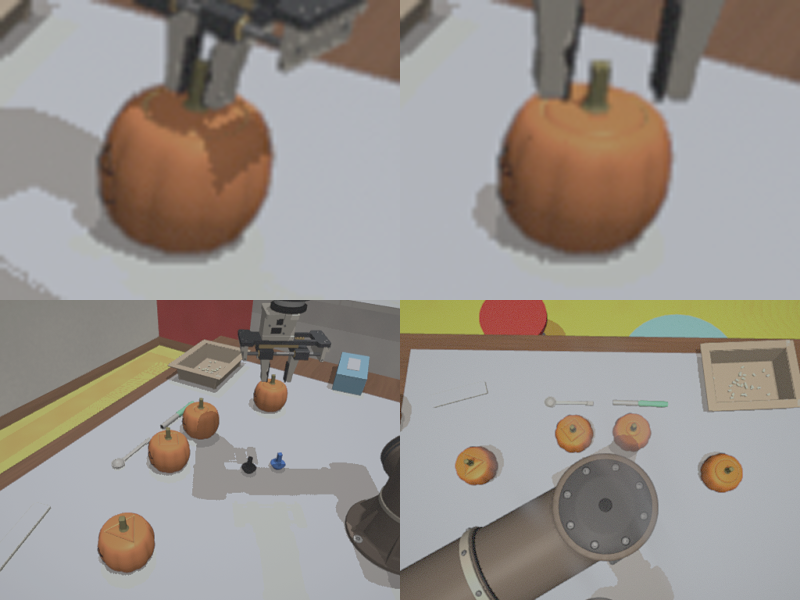

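All four lids look seated. The large one was gripped across its stem's corners, so I'll check it once more against a level home pose.

```bash
python3 - <<'E'
from act import *
g=lambda im:(255*(im/255.)**.6).astype(np.uint8)
out=[]
for n in("side","top"):
    im=g(cv2.imread(f"pics/{n}5.png"))
    for c,k,b in(((514.9,-396.9),"R",0),((649.7,-100.2),"r",0)):
        off=np.array([-.9,-2.5]) if n=="side" else np.array([2.9,-1.7]);q=[*(np.array(c)+off),.4]
        u,v=proj(n,np.array([[q[0],q[1],105]]))[0].round().astype(int)
        w=cv2.resize(im[v-22:v+23,u-30:u+30],(400,300),interpolation=2);f=400/60
        for xy,z,col in((outline(k,RL[k]),98,(255,0,0)),(outline("R",7,24),139,(0,255,0))):
            for a,bb in (proj(n,place(q,xy,z))-[u-30,v-22]+.5)*f-.5: cv2.circle(w,(round(a),round(bb)),1,col,-1)
        out.append(w)
cv2.imwrite("pics/h7.png",np.vstack([np.hstack(out[:2]),np.hstack(out[2:])]))
E
```

```text
(no output)
```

View pics/h7.png

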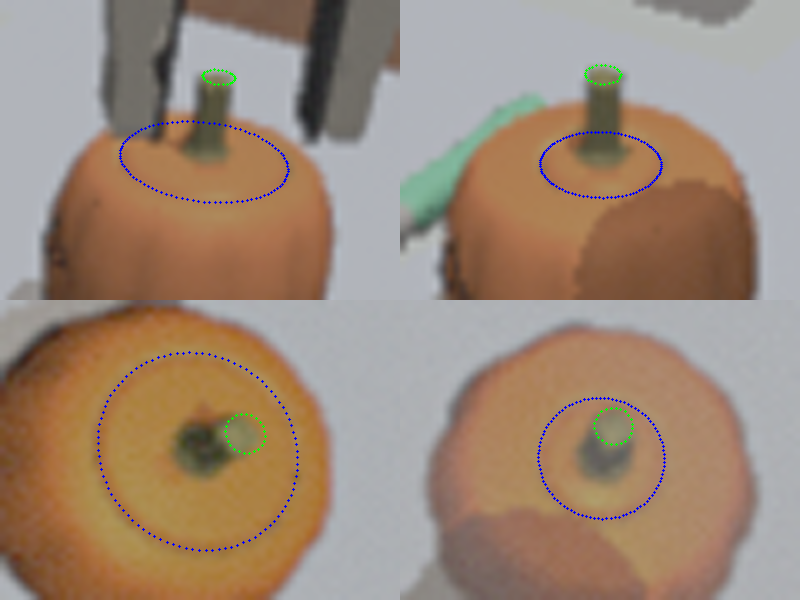

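Both round lids match a level, fully home pose within about a pixel, in both cameras. Handing in.

```bash
python3 -c "
from plant import bot
print(bot.close_job())"
```

```text
the job is handed in; nothing more can be done
None
```

All four lids are placed in their matching pumpkins and looked home and level in the camera checks; I handed the job in at about 54 s on the robot's clock, but no verdict came back.

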